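# Interleave ticket pads with a divider board

## Robot

A 7-joint arm with a two-finger parallel gripper is mounted at the origin on the work surface. World frame = base frame: x ahead of the robot, y to its left, z up, the work surface at z = 0. Lengths are in m, angles in rad, forces in N, time in s.
With the tool pointing down it reaches from about 0.4 to 0.85 m from the base axis. Payload 10.4 kg.
Tool frame: the origin (TCP) lies between the finger pads; the fingertips stand 19 mm ahead of it and the grasp point (between the pads) is the TCP (manip.tips_ahead is the distance from the TCP to the fingertips, in m); z points along the fingers, y is the line along which they close (so a half turn about z gives the same grasp; the last joint's range is limited). The gripper opens to 85 mm and grips with 20 to 120 N. Pads are 22 mm wide; open, the fingers measure 114 mm over their backs; the gripper's body (76 mm by 85 mm) begins 54 mm behind the grasp point. The pads swing forward as they close: fully open they stand 13 mm farther back than shut.
Start: joints at [-0.023, 0.332, -0.065, 1.46, 0.022, 1.35, -0.088], TCP at [0.625, 0, 0.25] pointing down, gripper open.
Joint ranges: [-2.6, 2.6], [-0.5, 2.12], [-1.47, 1.34], [0.16, 2.42], [-1.27, 4.41], [0.06, 2.06], [-2.6, 2.6]. Speed limits (rad/s): [2.22, 2.22, 2.79, 2.79, 3.14, 3.14, 3.14].

## Interface

Orientations are given as a unit quaternion [x, y, z, w].
In Python, from workcell import manip, viewer gives the robot as it stands.
- The arm moves only by the tool arm_command, never from a script. Its argument "series" is text: rows parted by semicolons, each of 5 numbers parted by spaces: the closure, from 0 (fully open) to 1 (shut), then the shift along the tool's x, y, z normalised to -1 to 1, where 1 is 0.4 m, then the turn about the tool's z normalised to -1 to 1, where 1 is 180 degrees. In form: jaw tx ty tz spin; .... A call has exactly 10 rows; each row shifts and turns the commanded pose from where the row before left it, along the tool's axes as they then stand; what a row does not reach is not made up. A row lasts 1/8 s, in which the tool goes at most 62.5 mm and 10.7 degrees, less where a joint would pass 70% of its speed; a pose out of reach is approached as far as the arm can. A call with a number of a shift or a turn outside -1 to 1 is refused whole. A call with a gripper value outside its range is refused whole. The fingers move at their own pace and stop on an object; "newtons" is the grip in N (left out, the last holds). Time passes only in rows, so rows that do not move let the fingers close, or fill a call up. It gives the time, the measured TCP pose, the force, the opening and the grip force at its end, in the units of the state.
- manip.get_obs(): the state, without advancing time (a new reading comes with each control period).
- viewer.camera(name): name is "scene" or "side" or "wrist"; returns a dict with "pixels" (400x640x3 uint8, red, green, blue), "intrinsics" (3x3 intrinsics, pixels), "extrinsics" (4x4, takes a point from world to camera coordinates). Camera axes: x right, y up, looking along -z (the intrinsics and any distortion apply to the point x, -y, -z); pixel columns grow to the right and rows downward; lengths in m; the calibration is good to about 2 mm. The wrist camera is an equidistant fisheye: a pixel r from the principal point sees the ray r / f radians off the axis. A picture is of the moment at which its call begins. There is no depth.
- manip.hand_in(): hands the job in; it is judged then, once.
The state is a dict: "clock": time; "joint_pos": joint angles; "joint_velocities": joint speeds; "tau": joint torques, N m; "position": TCP position; "ee_rot": TCP orientation; "ft_force": force on the tool from outside, world axes, zero at the start; "torque": the same for the moment, N m; "grip_width": opening from 0.0 (shut) to 1.0 (fully open); "grasp_force": force on a finger pad.
Only numpy, scipy, OpenCV 4.12 (cv2) and the standard library are available. Lean on these libraries where they do the work, as an engineer would, in place of code of your own. Each camera call takes 0.05 s, during which the arm holds its last target. There are 200 camera calls.

## Task

Push the orange ejector slide all the way in so the grey-brown divider board comes out of its dispenser, then lay the board flat on the yellow pad in the blue stacking tray, lined up with it. Then stack the loose yellow pad on the board, lined up too (edges of all three flush to within about a centimetre). Set both down rather than dropping them, keep the lower pad in its tray, and leave the other things on the bench where they are.

Things in the scene. Friction and masses are not known exactly. Their poses are not given: they have to be found in the camera images.
- dispenser: Fixed grey open-topped channel. Origin: bench level under the loaded board's centre; +x = ejection direction, z up. Floor 30 mm above bench. Side walls 42 mm high (from the bench), 64 mm apart inside, 72 outside, from x = -125 to +61 mm (mouth); both ends open. The board has 3 mm play per side and cannot be gripped in the channel. Fully ejected, its centre is at about x = +75 mm.
- tongue (a point): Middle of the top of the aluminium tongue that carries the ejected board: 26 mm wide, level with the channel floor (30 mm above the bench), from the mouth (dispenser x = +61 mm) to x = +146 mm; this point is at x = +104 mm. The ejected board's long sides overhang it by 16 mm each side, free for the fingers. Axes as the dispenser's.
- ejector (a joint): Spring ejector slide in the dispenser, m: 0 = at rest behind the board, 0.075 = fully in (stop). It moves along the dispenser's +x and pushes the board ahead of it. The spring needs about 2 N at the start and 6 N at full stroke; when let go the slide returns to 0 by itself and the board stays out.
- ejector_push (a point): Centre of the rear face of the slide's upright orange plate, to be pushed along the dispenser's +x. Plate 14 mm thick (x), 50 mm wide (y), from 38 to 88 mm above the bench; this point is 67 mm above the bench, at dispenser x = -83 mm at rest, and moves with the slide. Below 41 mm a dark foot sticks out 3 mm behind it. Space behind is free. Axes as the dispenser's.
- divider: Loose stiff grey-brown board, 130 mm (its x) by 58 mm (its y), 6 mm thick, about 50 g. Origin: centre of its underside. It starts in the dispenser's channel, long side along the channel, underside 30 mm above the bench.
- tray: Fixed blue stacking tray, 144 by 72 mm outside, floor 8 mm above the bench, rim 14 mm above the bench. Origin: bench level under its centre; x along its long side.
- pad_low: Ticket pad with yellow covers and a brown paper band round its middle, lying in the tray with 2 mm play all round: the first layer. 130 mm (its x) by 58 mm (its y) by 28 mm high, about 170 g. Origin: centre of its underside, 8 mm above the bench; its top is 36 mm above the bench.
- pad_next: The loose ticket pad lying flat on the bench, same make and size as the one in the tray: 130 mm (x) by 58 mm (y) by 28 mm high, about 170 g. Origin: centre of its underside. Either end may face either way.
- stapler: Bystander: red and black stapler, 140 by 36 by 42 mm, lying on the bench. Origin: centre of its underside.
- tape_roll: Bystander: roll of brown packing tape lying flat, 90 mm across, 48 mm high. Origin: centre of its underside.
- glue: Bystander: white bottle with red cap, 60 mm across, 150 mm high, standing. Origin: centre of its underside.
- booklets: Bystander: pile of pink and white booklets, about 150 by 105 by 45 mm. Origin: centre of its underside.
Things that resemble listed ones, but are neither listed nor needed, are in the scene too. Leave any green or purple look-alike of the pad_low alone.

How it is judged:
By the outcome, as a careful person would: the job done as asked, in the order asked, and still so for the second after the job is handed in, with the robot touching nothing.
It also fails if it takes over 67 s, if anything falls off the work surface, if the arm or the gripper's body presses on something with over 40 N, if the wrist force passes 120 N, or if a joint passes its speed limit or range.

## Working session

There is one attempt and no reset: what is moved stays moved. The work goes in short steps, Python scripts to look and compute and a tool call to move; the robot and the scene stay as the last step left them, time stands still between calls to the robot, and variables do not carry over. Pictures are saved under pics/ and viewed, at most 11 in all, crops included, and the job is handed in when it is done.

Besides the shell and the picture viewer there is one more tool, called after "Request:" as name(argument=value, ...), one argument or row to a line, values as JSON. arm_command: Moves the arm, as the interface text tells. Scaled input: -1 to 1 covers 0.4 m each way for a shift and 180 degrees each way for a turn. Its arguments: {"type":"object","properties":{"series":{"type":"string"},"newtons":{"type":"number"}},"required":["series"]}

```bash
mkdir -p pics; ls
python3 - <<'E'
from workcell import manip, viewer
import cv2,numpy as np
print(manip.get_obs(), manip.tips_ahead)
ims=[]
for n in ("scene","side","wrist"):
    c=viewer.camera(n); np.savez(f"pics/{n}0.npz",**{k:c[k] for k in("pixels","intrinsics","extrinsics")})
    cv2.imwrite(f"pics/{n}0.png",c["pixels"][:,:,::-1]); print(n,c["intrinsics"].round(1).tolist(),c["extrinsics"].round(3).tolist(),[k for k in c])
E
```

```text
pics
{'clock': 0.0, 'joint_pos': array([-0.02261097,  0.33286165, -0.06472094,  1.46093031,  0.02163097,
        1.34989711, -0.08848397]), 'joint_velocities': array([ 0.00095969, -0.00024013,  0.00074856,  0.00180857, -0.00164427,
       -0.00232499, -0.00047024]), 'tau': array([ 4.98105128e-04, -6.25449800e+01,  4.97091911e-02, -3.91610491e+01,
        1.63588714e-02,  9.83294769e-03, -6.01235030e-06]), 'position': array([6.24657266e-01, 5.65519731e-06, 2.49527612e-01]), 'ee_rot': array([ 7.07080314e-01,  7.07132901e-01, -5.25046287e-04, -4.62716355e-04]), 'ft_force': array([-0.43984609,  0.86530686, -0.79334163]), 'torque': array([ 0.01231192, -0.02006295,  0.03697368]), 'grasp_force': 0.0, 'grip_width': 1.0001961056301212} 0.019
scene [[438.5, 0.0, 318.7], [0.0, 438.5, 203.1], [0.0, 0.0, 1.0]] [[0.316, 0.949, -0.009, -0.165], [-0.793, 0.269, 0.547, 0.355], [0.521, -0.166, 0.837, -1.507], [0.0, 0.0, 0.0, 1.0]] ['pixels', 'intrinsics', 'extrinsics']
side [[384.8, 0.0, 318.0], [0.0, 384.8, 204.1], [0.0, 0.0, 1.0]] [[0.785, -0.62, 0.004, -0.389], [0.397, 0.508, 0.765, -0.253], [-0.476, -0.599, 0.645, -1.145], [0.0, 0.0, 0.0, 1.0]] ['pixels', 'intrinsics', 'extrinsics']
wrist [[309.7, 0.0, 319.7], [0.0, 309.7, 206.2], [0.0, 0.0, 1.0]] [[1.0, 0.0, -0.002, -0.625], [-0.001, 0.952, -0.306, 0.04], [0.002, 0.306, 0.952, -0.379], [0.0, 0.0, 0.0, 1.0]] ['pixels', 'intrinsics', 'extrinsics']
```

View pics/scene0.png

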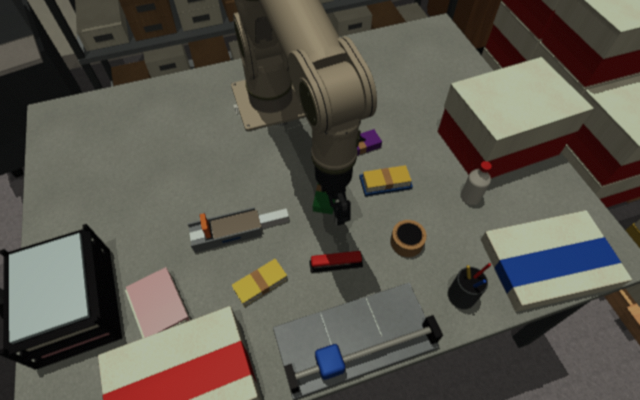

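View pics/side0.png

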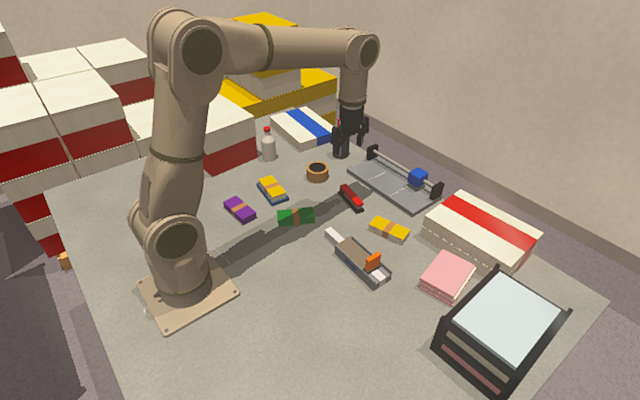

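View pics/wrist0.png

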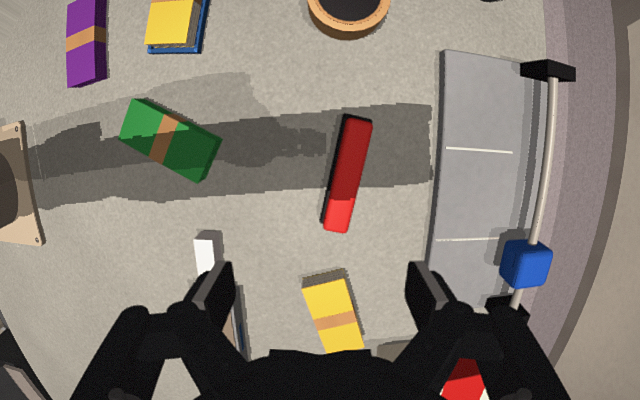

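Scene view: the loose yellow pad is at (260,282) and the tray pad at (387,180) on its blue tray. The look-alikes are green (322,203) and purple (368,140). The dispenser is at (240,225), with its orange plate at (205,225) and its tongue tip at (288,214). In the side view these are: loose pad (389,229), tray pad (272,188), orange plate (373,262), tongue (333,236). The wrist view shows the loose pad at (332,315), the tray pad at (170,25), and the dispenser partly behind the finger.

Choice: the loose yellow pad is pad_next and the one on blue is pad_low. Green, purple and the blue cube are rejected.

```bash
cat > h.py <<'E'
import numpy as np, cv2
from workcell import manip, viewer
def grab(n,save=None):
    c=viewer.camera(n); c=dict(c); c["name"]=n
    if save: cv2.imwrite(f"pics/{save}.png",c["pixels"][:,:,::-1])
    return c
def load(n):
    d=dict(np.load(f"pics/{n}0.npz")); d["name"]=n; return d
def ray(c,p):
    K=c["intrinsics"];E=c["extrinsics"];p=np.atleast_2d(p).astype(float)
    a=(p[:,0]-K[0,2])/K[0,0]; b=(p[:,1]-K[1,2])/K[1,1]
    if c["name"]=="wrist":
        t=np.hypot(a,b)+1e-12; d=np.c_[np.sin(t)*a/t,-np.sin(t)*b/t,-np.cos(t)]
    else: d=np.c_[a,-b,-np.ones_like(a)]
    d/=np.linalg.norm(d,axis=1)[:,None]
    return -E[:3,:3].T@E[:3,3], d@E[:3,:3]
def plane(c,p,z):
    o,d=ray(c,p); return o+d*((z-o[2])/d[:,2])[:,None]
def tri(c1,p1,c2,p2):
    o1,d1=ray(c1,p1);o2,d2=ray(c2,p2);out=[]
    for a,b in zip(d1,d2):
        s=np.linalg.lstsq(np.c_[a,-b],o2-o1,rcond=None)[0]
        P,Q=o1+s[0]*a,o2+s[1]*b; out.append(np.r_[(P+Q)/2,np.linalg.norm(P-Q)])
    return np.array(out)
def proj(c,P):
    K=c["intrinsics"];E=c["extrinsics"];q=np.atleast_2d(P)@E[:3,:3].T+E[:3,3]; x,y,z=q[:,0],-q[:,1],-q[:,2]
    if c["name"]=="wrist":
        r=np.hypot(x,y)+1e-12;k=np.arctan2(r,z)/r
    else: k=1/z
    return np.c_[K[0,0]*x*k+K[0,2],K[1,1]*y*k+K[1,2]]
def blobs(c,lo,hi,amin=30,close=0):
    m=cv2.inRange(cv2.cvtColor(c["pixels"],cv2.COLOR_RGB2HSV),lo,hi)
    if close: m=cv2.morphologyEx(m,cv2.MORPH_CLOSE,np.ones((close,close)))
    cs,_=cv2.findContours(m,cv2.RETR_EXTERNAL,cv2.CHAIN_APPROX_NONE)
    return [k for k in cs if cv2.contourArea(k)>amin]
E
python3 - <<'E'
from h import *
sc,si=load("scene"),load("side")
for c in(sc,si):
    for nm,lo,hi in(("yel",(20,120,90),(32,255,255)),("org",(5,200,120),(15,255,255))):
        for k in blobs(c,lo,hi,20):
            u=k[:,0].mean(0); x,y,w,h=cv2.boundingRect(k)
            if c["name"]=="side" and y<150: continue
            print(c["name"],nm,u.round(1),(w,h),cv2.contourArea(k),plane(c,u,.03).round(3))
P=lambda *a:np.array(a,float)
print("org",tri(sc,P((205,225)),si,P((373,262))).round(3))
print("tongue tip",plane(sc,(288,214),.03),plane(si,(329,233),.03))
for c,o in((sc,(190,185,110,130)),(si,(240,170,180,130))):
    x,y,w,h=o; cv2.imwrite(f"pics/crop_{c['name']}.png",cv2.resize(c["pixels"][y:y+h,x:x+w,::-1],None,fx=4,fy=4,interpolation=cv2.INTER_CUBIC))
E
```

```text
scene yel [246.1 288. ] (30, 29) 456.0 [[ 0.657 -0.237  0.03 ]]
scene yel [271.6 272.4] (29, 28) 424.0 [[ 0.636 -0.165  0.03 ]]
scene yel [374.3 178.3] (22, 19) 288.0 [[0.444 0.198 0.03 ]]
scene yel [399.  174.3] (23, 19) 273.5 [[0.454 0.272 0.03 ]]
side yel [399.  231.4] (23, 16) 182.0 [[ 0.654 -0.239  0.03 ]]
side yel [379.  222.5] (21, 16) 166.0 [[ 0.632 -0.166  0.03 ]]
side yel [275.7 190.6] (20, 13) 127.5 [[0.45  0.202 0.03 ]]
side yel [267.2 180. ] (19, 11) 108.5 [[0.461 0.279 0.03 ]]
side org [372.9 256.6] (14, 10) 41.5 [[ 0.505 -0.266  0.03 ]]
org [[ 0.465 -0.3    0.064  0.004]]
tongue tip [[ 0.48097399 -0.07620962  0.03      ]] [[ 0.4636087  -0.10009317  0.03      ]]
```

View pics/crop_side.png

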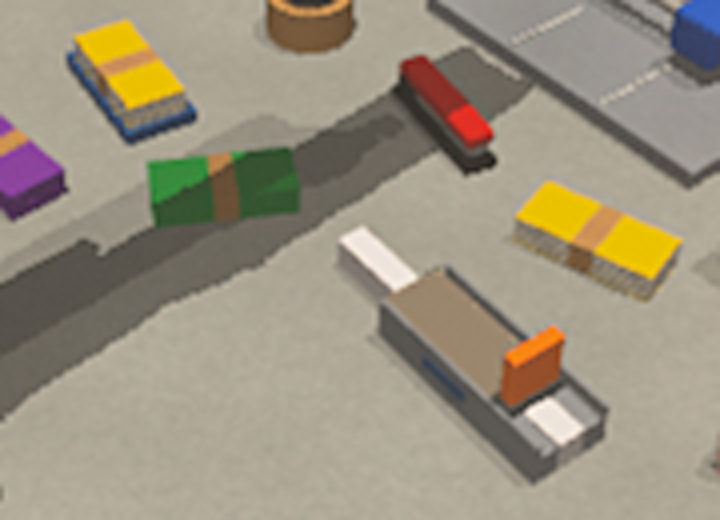

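Crop: the tongue runs from (400,285) to (355,235), pointing away from the orange plate at (530,365), so ejection is toward world +y. The loose yellow pad with its brown band is at (598,240), and pad_low sits in the blue tray at (130,65). Green and purple are clearly different things. The choice is confirmed.

I'll move behind the plate, with the wrist camera looking over the dispenser.

Request:
arm_command(
  series="1 -0.1125 -0.049 0 0;1 -0.1125 -0.049 0 0;1 -0.1125 -0.049 0 0;1 -0.1125 -0.049 0 0;1 -0.1125 -0.049 0 0;1 -0.1125 -0.049 0 0;1 -0.1125 -0.049 0 0;1 -0.1125 -0.049 0 0;1 0 0 0 0;1 0 0 0 0",
  newtons=40,
)

```text
clock: 1.4
position: [0.4685, -0.3594, 0.25]
ee_rot: [0.707, 0.707, 0.0, -0.0]
ft_force: [-0.3, 0.5, -0.9]
grip_width: -0.001
grasp_force: 0.0
```

Run:
```python
from h import *
c=grab("wrist","w1"); np.savez("pics/w10.npz",**c)
```

```text
(no output)
```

View pics/w1.png

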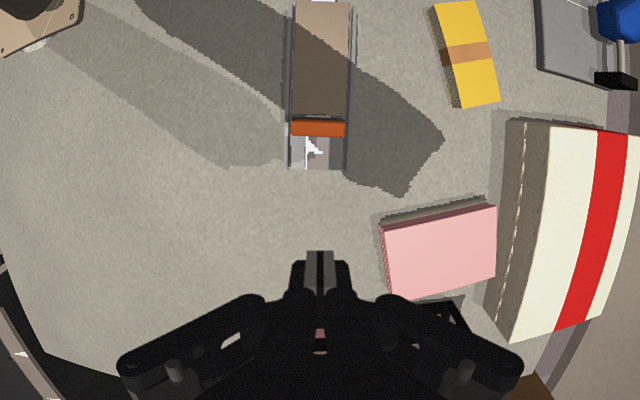

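Wrist view: the channel's rear end corners are at (288,168) and (346,170), and the plate's top is at rows 121–136, columns 290–345. The board top lies ahead of it at (292..350, 2..115), and the loose pad is at (466,53).

Run:
```python
from h import *
w=load("w1"); sc,si=load("scene"),load("side")
for k in blobs(w,(3,150,90),(16,255,255),100):
    x,y,ww,h=cv2.boundingRect(k)
    if y<100 or y>140: continue
    q=cv2.boxPoints(cv2.minAreaRect(k)); print("orange",q.round(1).tolist(),plane(w,q,.088).round(4).tolist())
# wall ends, board mask
print("rear ends z.042",plane(w,[(288,168),(346,170)],.042).round(4).tolist())
hsv=cv2.cvtColor(w["pixels"],cv2.COLOR_RGB2HSV)
for r in (20,60,100):
    print(r,[tuple(hsv[r,x]) for x in range(282,362,4)])
# loose pad: corners scene/wrist/side
def quad(c,near):
    m=cv2.inRange(cv2.cvtColor(c["pixels"],cv2.COLOR_RGB2HSV),(20,120,90),(32,255,255))
    cs=[k for k in cv2.findContours(m,0,1)[0] if cv2.contourArea(k)>60 and np.hypot(*(k[:,0].mean(0)-near))<55]
    h=cv2.convexHull(np.vstack(cs)); return cv2.approxPolyN(h,4,ensure_convex=True)[0] if hasattr(cv2,"approxPolyN") else cv2.boxPoints(cv2.minAreaRect(h))
for nm,l in (("next",((w,(466,53)),(sc,(260,281)),(si,(389,227)))),("low",((sc,(387,177)),(si,(272,185))))):
    for c,n in l:
        q=np.array(quad(c,n),float).reshape(-1,2); P=plane(c,q,.028 if nm=="next" else .036)
        print(nm,c["name"],q.round(0).tolist(),P[:,:2].round(4).tolist(),P.mean(0).round(4),np.linalg.norm(P-np.roll(P,1,0),axis=1).round(3))
```

```text
orange [[290.5, 134.89999389648438], [291.20001220703125, 118.80000305175781], [344.5, 121.0], [343.79998779296875, 137.0]] [[0.4427, -0.305, 0.088], [0.4437, -0.2911, 0.088], [0.4908, -0.293, 0.088], [0.4905, -0.3069, 0.088]]
rear ends z.042 [[0.4347, -0.3437, 0.042], [0.4972, -0.3459, 0.042]]
20 [(np.uint8(23), np.uint8(21), np.uint8(95)), (np.uint8(23), np.uint8(41), np.uint8(75)), (np.uint8(12), np.uint8(14), np.uint8(90)), (np.uint8(8), np.uint8(13), np.uint8(79)), (np.uint8(15), np.uint8(60), np.uint8(173)), (np.uint8(15), np.uint8(61), np.uint8(171)), (np.uint8(15), np.uint8(62), np.uint8(169)), (np.uint8(15), np.uint8(62), np.uint8(165)), (np.uint8(15), np.uint8(62), np.uint8(169)), (np.uint8(15), np.uint8(65), np.uint8(172)), (np.uint8(16), np.uint8(62), np.uint8(173)), (np.uint8(15), np.uint8(62), np.uint8(169)), (np.uint8(15), np.uint8(65), np.uint8(170)), (np.uint8(16), np.uint8(63), np.uint8(170)), (np.uint8(15), np.uint8(63), np.uint8(171)), (np.uint8(15), np.uint8(62), np.uint8(165)), (np.uint8(15), np.uint8(65), np.uint8(166)), (np.uint8(15), np.uint8(4), np.uint8(137
[... 2161 characters left out ...]
0.6332, -0.2707], [0.5988, -0.1461], [0.655, -0.1297]] [ 0.6445 -0.2005  0.028 ] [0.131 0.06  0.129 0.059]
next side [[403.0, 240.0], [368.0, 224.0], [376.0, 215.0], [410.0, 230.0]] [[0.6357, -0.274], [0.5987, -0.1473], [0.6534, -0.1311], [0.6899, -0.2564]] [ 0.6444 -0.2022  0.028 ] [0.057 0.132 0.057 0.131]
low scene [[367.0, 188.0], [362.0, 171.0], [406.0, 165.0], [411.0, 181.0]] [[0.4733, 0.1622], [0.4118, 0.1711], [0.4331, 0.3027], [0.4913, 0.2918]] [0.4524 0.232  0.036 ] [0.131 0.062 0.133 0.059]
low side [[271.0, 197.0], [258.0, 179.0], [271.0, 174.0], [286.0, 192.0]] [[0.4116, 0.1736], [0.4326, 0.2991], [0.4909, 0.296], [0.4722, 0.164]] [0.4518 0.2332 0.036 ] [0.061 0.127 0.058 0.133]
```

```bash
sed -i 's/d\["name"\]=n; return d/d["name"]="wrist" if n[0]=="w" else n; return d/' h.py
python3 - <<'E'
from h import *
w=load("w1"); sc,si=load("scene"),load("side")
print("rear ends z.042",plane(w,[(288,168),(346,170)],.042).round(4).tolist())
for k in blobs(w,(3,150,90),(16,255,255),100):
    x,y,ww,h=cv2.boundingRect(k)
    if y<100 or y>140: continue
    q=cv2.boxPoints(cv2.minAreaRect(k)); print("orange",plane(w,q,.088).round(4).tolist())
hsv=cv2.cvtColor(w["pixels"],cv2.COLOR_RGB2HSV)
L=[];R=[]
for r in range(8,115,6):
    m=(hsv[r,280:365,1]>48)&(abs(hsv[r,280:365,0].astype(int)-15)<5); i=np.where(cv2.morphologyEx(m.astype(np.uint8)[None],cv2.MORPH_OPEN,np.ones((1,5)))[0])[0]+280
    L.append((i[0]-.5,r));R.append((i[-1]+.5,r))
for n,e in(("L",L),("R",R)):
    P=plane(w,e,.036); f=cv2.fitLine(P[:,:2].astype(np.float32),cv2.DIST_HUBER,0,.01,.01).ravel(); print(n,f.round(4),np.degrees(np.arctan2(f[1],f[0])).round(2),"x at y=-.3,-.15",[(f[2]+(y-f[3])*f[0]/f[1]).round(4) for y in(-.3,-.15)])
# plate corners: height from scene/side pixels of top corners (crop side: (503,352)/4,(560,330)/4)
A=np.array([(240+501/4,170+350/4),(240+557/4,170+326/4)])
for p in A: print("plate top in side at z.088",plane(si,p,.088).round(4))
print("pad heights:",tri(sc,np.array([(242,303.),(231,284),(275,258),(287,275)]),si,np.array([(410.,230),(403,240),(368,224),(376,215)])).round(4).tolist())
print("low heights:",tri(sc,np.array([(367.,188),(362,171),(406,165),(411,181)]),si,np.array([(286.,192),(271,197),(258,179),(271,174)])).round(4).tolist())
E
```

```text
rear ends z.042 [[0.4344, -0.3434, 0.042], [0.4973, -0.3456, 0.042]]
orange [[0.4422, -0.3037, 0.088], [0.443, -0.2889, 0.088], [0.4913, -0.2909, 0.088], [0.4909, -0.3057, 0.088]]
L [ 0.037   0.9993  0.4408 -0.2154] 87.88 x at y=-.3,-.15 [np.float32(0.4377), np.float32(0.4433)]
R [ 0.0398  0.9992  0.4983 -0.2085] 87.72 x at y=-.3,-.15 [np.float32(0.4947), np.float32(0.5007)]
plate top in side at z.088 [[ 0.4434 -0.2892  0.088 ]]
plate top in side at z.088 [[ 0.4927 -0.2976  0.088 ]]
pad heights: [[0.6907, -0.2558, 0.0271, 0.0003], [0.6345, -0.2724, 0.0286, 0.004], [0.5989, -0.1465, 0.0276, 0.001], [0.6545, -0.1298, 0.0267, 0.0005]]
low heights: [[0.4724, 0.1632, 0.0357, 0.0018], [0.4114, 0.1718, 0.0365, 0.0019], [0.4332, 0.3021, 0.0349, 0.0023], [0.4905, 0.293, 0.0366, 0.0031]]
```

Request:
arm_command(
  series="1 0 -0.009 0.05 0.0122;1 0.025 0 0.11 0;1 0 0 0.11 0;1 0 0 0.11 0;1 0 0 0.0625 0;1 0.04 0 0 0;1 0.025 0 0 0;1 0.02 0 0 0;1 0.02 0 0 0;1 0.02 0 0 0",
)

```text
clock: 2.7
position: [0.4675, -0.3004, 0.0743]
ee_rot: [0.721, 0.693, 0.0, 0.001]
ft_force: [1.5, -3.9, 2.5]
grip_width: 0.002
grasp_force: 1.9
```

Request:
arm_command(
  series="1 0.02 0 0 0;1 0.02 0 0 0;1 0.02 0 0 0;1 0.02 0 0 0;1 0.02 0 0 0;1 0.015 0 0 0;1 0.0075 0 0 0;1 0.0075 0 0 0;1 0.0075 0 0 0;1 0 0 0 0",
)

```text
clock: 3.95
position: [0.469, -0.2449, 0.0734]
ee_rot: [0.721, 0.693, -0.0, 0.0]
ft_force: [1.0, -4.4, 4.0]
grip_width: -0.002
grasp_force: 2.4
```

Run:
```python
from h import *
c=grab("side"); o=manip.get_obs(); print(o["position"],o["ft_force"])
for n in("side","scene"):
    c=grab(n)
    for k in blobs(c,(5,180,100),(15,255,255),10):
        x,y,w,h=cv2.boundingRect(k)
        if y>170: print(n,(x,y,w,h),plane(c,[(x+w/2,y)],.088).round(4))
```

```text
[ 0.46898005 -0.24501854  0.07339558] [ 1.03329474 -4.37646218  2.75498873]
side (350, 246, 8, 10) [[ 0.4487 -0.2346  0.088 ]]
```

Request:
arm_command(
  series="1 0.005 0 0 0;1 0.005 0 0 0;1 0.005 0 0 0;1 0.005 0 0 0;1 0.005 0 0 0;1 0.005 0 0 0;1 0 0 0 0;1 0 0 0 0;1 0 0 0 0;1 0 0 0 0",
)

```text
clock: 5.35
position: [0.469, -0.2404, 0.0736]
ee_rot: [0.723, 0.691, -0.002, 0.004]
ft_force: [4.8, -31.8, -8.6]
grip_width: 0.005
grasp_force: 16.0
```

Request:
arm_command(
  series="1 -0.05 0 0 0;1 -0.08 0 0 0;1 -0.1 0 0 0;0 0 0 -0.13 0;0 0 0 -0.13 0;0 0 0 -0.13 0;0 0.1 0 0 0;0 0.1 0 0 0;0 0.1 0 0 0;0 0 0 0 0",
)

```text
clock: 6.6
position: [0.4706, -0.2006, 0.2286]
ee_rot: [0.718, 0.696, 0.0, -0.002]
ft_force: [-0.5, -0.6, 0.1]
grip_width: 0.995
grasp_force: 0.0
```

Run:
```python
from h import *
c=grab("wrist","w2"); np.savez("pics/w20.npz",**c); print(manip.get_obs()["position"])
for n in("side","scene"):
    d=grab(n,n+"2"); np.savez(f"pics/{n}20.npz",**d)
```

```text
[ 0.47033065 -0.20295646  0.22868849]
```

View pics/w2.png

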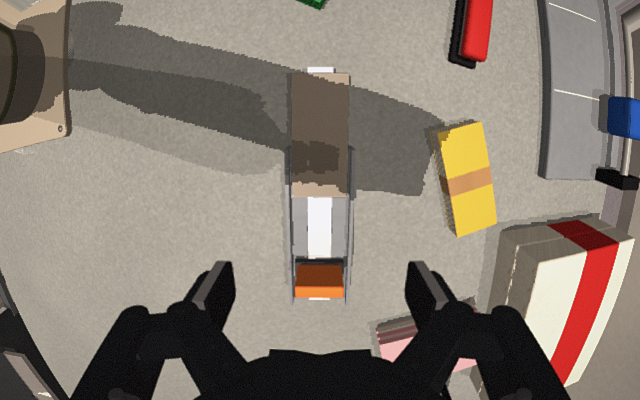

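Wrist view: the board is out, with front corners at about (289,72) and (350,73) and rear corners at (292,193) and (349,195). The slide is back at (320,280), and the loose pad's yellow top is at (468,180).

Run:
```python
from h import *
w=load("w2"); si,sc=load("side2"),load("scene2"); si["name"]="side"; sc["name"]="scene"
def quadm(c,lo,hi,near,rad,close=5):
    m=cv2.inRange(cv2.cvtColor(c["pixels"],cv2.COLOR_RGB2HSV),lo,hi)
    m=cv2.morphologyEx(cv2.morphologyEx(m,cv2.MORPH_OPEN,np.ones((3,3))),cv2.MORPH_CLOSE,np.ones((close,close)))
    cs=[k for k in cv2.findContours(m,0,1)[0] if cv2.contourArea(k)>60 and np.hypot(*(k[:,0].mean(0)-near))<rad]
    return cv2.approxPolyN(cv2.convexHull(np.vstack(cs)),4,ensure_convex=True)[0].astype(float) if cs else None
ctr=np.array([.4727,-.147,.036])
for c in(w,si,sc):
    n=proj(c,ctr)[0]; q=quadm(c,(11,48,50),(19,80,190),n,30)
    if q is None: print(c["name"],"none",n);continue
    P=plane(c,q,.036); print(c["name"],n.round(),q.tolist(),P[:,:2].round(4).tolist(),P.mean(0).round(4),np.linalg.norm(P-np.roll(P,1,0),axis=1).round(3))
for c in(w,):
    q=quadm(c,(20,120,90),(32,255,255),(466,180),60,3); P=plane(c,q,.028); print("pad",q.tolist(),P[:,:2].round(4).tolist(),P.mean(0).round(4),np.linalg.norm(P-np.roll(P,1,0),axis=1).round(3))
```

```text
wrist [320. 135.] [[349.0, 83.0], [346.0, 202.0], [291.0, 182.0], [291.0, 68.0]] [[0.5032, -0.0951], [0.4981, -0.219], [0.4408, -0.1954], [0.446, -0.0777]] [ 0.472  -0.1468  0.036 ] [0.06  0.124 0.062 0.118]
side [340. 238.] [[361.0, 247.0], [344.0, 254.0], [322.0, 232.0], [335.0, 224.0]] [[0.4995, -0.217], [0.4369, -0.2061], [0.4443, -0.0867], [0.5035, -0.0836]] [ 0.4711 -0.1484  0.036 ] [0.133 0.064 0.12  0.059]
scene none [262.28842295 217.46743257]
pad [[457.0, 238.0], [436.0, 132.0], [482.0, 120.0], [498.0, 223.0]] [[0.6355, -0.2711], [0.5983, -0.1451], [0.6559, -0.1291], [0.6929, -0.2544]] [ 0.6456 -0.1999  0.028 ] [0.06  0.131 0.06  0.131]
```

Request:
arm_command(
  series="0 0.09 0.002 0 0.002;0 0.09 0 0 0;0 0 0 0.09 0;0 0 0 0.09 0;0 0 0 0.09 0;0 0 0 0 0;0 0 0 0 0;0 0 0 0 0;0 0 0 0 0;0 0 0 0 0",
)

```text
clock: 8.0
position: [0.4746, -0.1333, 0.1218]
ee_rot: [0.723, 0.691, 0.0, 0.0]
ft_force: [0.5, -0.6, 0.0]
grip_width: 0.999
grasp_force: 0.0
```

Run:
```python
from h import *
c=grab("wrist","w3"); np.savez("pics/w30.npz",**c); o=manip.get_obs(); print(o["position"],o["ee_rot"])
w=load("w2")
print(plane(w,[(289,72),(350,73),(292,193),(349,195)],.036).round(4).tolist())
```

```text
[ 0.47452316 -0.1331893   0.12169162] [7.22682123e-01 6.91180467e-01 2.14122988e-04 2.56236798e-04]
[[0.4439, -0.0818, 0.036], [0.5045, -0.0848, 0.036], [0.4412, -0.2073, 0.036], [0.5013, -0.2114, 0.036]]
```

View pics/w3.png

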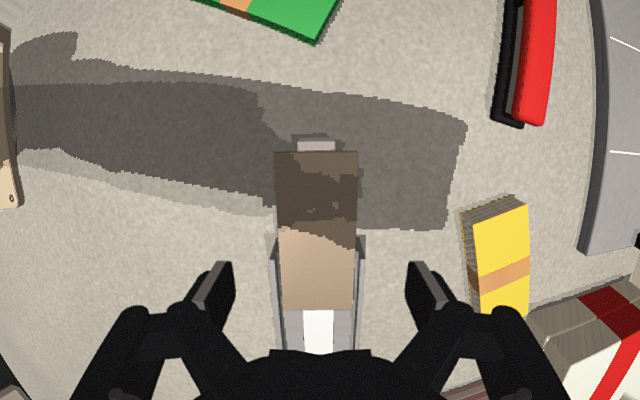

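Wrist view: the board is square between the open fingers, with front corners at (273,152) and (359,152) and rear corners at about (281,308) and (354,310). The channel mouth is at row 238.

Run:
```python
from h import *
w2,w3=load("w2"),load("w3")
a=np.array([(289,72),(350,73),(292,193),(349,195.)]);b=np.array([(273,152),(359,152),(281,308),(354,310.)])
print(tri(w2,a,w3,b).round(4).tolist()); print(plane(w3,b,.036).round(4).tolist())
print("mouth",plane(w3,[(272,238),(364,238)],.042).round(4).tolist())
```

```text
[[0.4446, -0.0818, 0.0342, 0.0018], [0.5044, -0.0846, 0.0343, 0.0005], [0.441, -0.2065, 0.0388, 0.0011], [0.5004, -0.2103, 0.0396, 0.0013]]
[[0.4458, -0.0817, 0.036], [0.504, -0.0844, 0.036], [0.4399, -0.2084, 0.036], [0.5001, -0.2131, 0.036]]
mouth [[0.4406, -0.1421, 0.042], [0.5064, -0.145, 0.042]]
```

Run:
```python
from h import *
w2,w3=load("w2"),load("w3")
print(plane(w2,[(288,147),(353,147)],.042).round(4).tolist())
for x in(270,273,276,361,364,367): print(x,[tuple(int(v) for v in w3["pixels"][r,x]) for r in range(228,268,4)])
print(proj(w3,[(.44,-.16,.042),(.508,-.16,.042),(.44,-.16,.0)]).round(1))
```

```text
[[0.4403, -0.1578, 0.042], [0.5053, -0.1598, 0.042]]
270 [(212, 202, 187), (204, 195, 180), (176, 168, 155), (172, 165, 153), (174, 169, 152), (175, 167, 154), (172, 166, 153), (105, 102, 98), (163, 158, 156), (186, 180, 176)]
273 [(210, 200, 185), (198, 190, 176), (177, 170, 157), (181, 174, 159), (165, 159, 149), (102, 100, 95), (71, 68, 68), (69, 64, 65), (154, 149, 147), (189, 186, 181)]
276 [(160, 154, 142), (171, 164, 153), (168, 163, 151), (64, 62, 63), (65, 62, 61), (69, 68, 66), (79, 77, 77), (78, 77, 76), (65, 64, 62), (60, 60, 57)]
361 [(134, 127, 118), (199, 190, 174), (115, 110, 101), (116, 113, 104), (96, 92, 86), (68, 67, 64), (69, 66, 65), (67, 65, 65), (189, 183, 180), (184, 179, 176)]
364 [(117, 113, 103), (204, 196, 181), (114, 109, 99), (112, 108, 99), (117, 114, 103), (122, 117, 107), (113, 110, 101), (85, 82, 79), (185, 180, 175), (181, 177, 175)]
367 [(121, 118, 109), (199, 192, 176), (207, 197, 182), (204, 196, 180), (203, 195, 182), (212, 203, 188), (210, 202, 186), (200, 194, 177), (204, 195, 180), (204, 194, 181)]
[[273.7 260.1]
 [366.  256.5]
 [280.3 237.5]]
```

Request:
arm_command(
  series="0 0 -0.004 0.08 0;0 0 0 0.08 0;0 0 0 0.044 0;0 0 0 0.02 0;0 0 0 0 0;1 0 0 0 0;1 0 0 0 0;1 0 0 0 0;1 0 0 0 0;1 0 0 0 0",
  newtons=30,
)

```text
clock: 9.3
position: [0.4734, -0.1332, 0.0327]
ee_rot: [0.723, 0.691, 0.0, 0.001]
ft_force: [-2.1, 0.6, 5.4]
grip_width: 0.667
grasp_force: 31.1
```

Request:
arm_command(
  series="1 0 0 -0.04 0;1 0 0 -0.1 0;1 0 0 -0.14 0;1 0 0 -0.14 0;1 0.1165 -0.0135 0 0;1 0.1165 -0.0135 0 0;1 0.1165 -0.0135 0 0;1 0.1165 -0.0135 0 0;1 0.1165 -0.0135 0 0;1 0 0 0 0.036",
)

```text
clock: 10.55
position: [0.4555, 0.1047, 0.201]
ee_rot: [0.759, 0.651, 0.001, 0.0]
ft_force: [0.3, -1.1, -0.3]
grip_width: 0.673
grasp_force: 32.5
```

Run:
```python
from h import *
c=grab("wrist","w4"); np.savez("pics/w40.npz",**c); o=manip.get_obs(); print(o["position"],o["ee_rot"],o["grip_width"])
d=grab("side","side4"); np.savez("pics/side40.npz",**d)
```

```text
[0.4558352  0.1026     0.20088906] [7.62367951e-01 6.47143522e-01 5.00718920e-04 3.44418578e-04] 0.6696741317931766
```

View pics/w4.png

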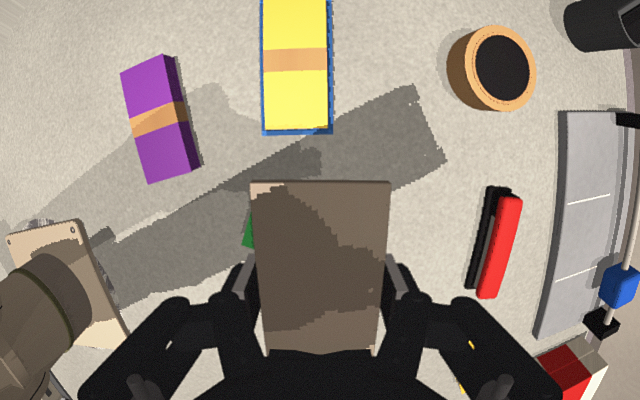

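Wrist view: the board is held level, with front edge corners at (250,182) and (391,182). pad_low's near edge is at row 129, columns 264 to 329, with the tray rim around it.

```bash
cat >> h.py <<'E'
def yaw(o): x,y=o["ee_rot"][:2]; return np.degrees(np.arctan2(2*x*y,2*x*x-1))
def padedges(c,z,lo=(20,110,80),hi=(34,255,255),cols=(230,360),rows=(6,140)):
    m=cv2.inRange(cv2.cvtColor(c["pixels"],cv2.COLOR_RGB2HSV),lo,hi); L=[];R=[]
    for r in range(*rows,3):
        i=np.where(m[r,cols[0]:cols[1]])[0]+cols[0]
        if len(i)>30: L.append((i[0]-.5,r));R.append((i[-1]+.5,r))
    out=[]
    for e in(L,R):
        f=cv2.fitLine(plane(c,e,z)[:,:2].astype(np.float32),cv2.DIST_HUBER,0,.01,.01).ravel().astype(float); f[:2]*=np.sign(f[1]); out.append(f)
    i=np.where(m[:,295])[0]; j=i[(i<rows[1]+15)]; near=plane(c,[(295,j[-1]+.5)],z)[0]
    return out,near,j[-1]
E
python3 - <<'E'
from h import *
w=load("w4"); T=np.array([.4558,.1026,.2009]); ya=np.radians(80.65); tx=np.array([np.cos(ya),np.sin(ya)]); ty=np.array([tx[1],-tx[0]])
for z in(.2012,.2042):
    P=plane(w,[(250,182),(391,182)],z)[:,:2]; print(z,np.linalg.norm(P[1]-P[0]).round(4),"corner in tool x,y",((P-T[:2])@np.c_[tx,ty]).round(4).tolist())
e,near,r=padedges(w,.036)
for f in e: print(f.round(4),np.degrees(np.arctan2(f[1],f[0])).round(2),"x at y=.232",(f[2]+(.232-f[3])*f[0]/f[1]).round(4))
print("near",near.round(4),r)
sc=load("scene")
E
```

```text
0.2012 0.0579 corner in tool x,y [[0.0514, -0.0291], [0.052, 0.0288]]
0.2042 0.0564 corner in tool x,y [[0.0521, -0.0284], [0.0527, 0.0281]]
[0.1353 0.9908 0.4205 0.2104] 82.22 x at y=.232 0.4234
[0.1346 0.9909 0.4806 0.2206] 82.26 x at y=.232 0.4821
near [0.4431 0.1688 0.036 ] 128
```

The board is held true. But the fingertips reach well below its underside, and pad_low is equally wide, so they would land on it. I'll set the board back on the tongue, clear of the channel, and re-grip it with the tips only.

Request:
arm_command(
  series="1 -0.11 0.0305 0 0;1 -0.11 0.0305 0 0;1 -0.11 0.0305 0 0;1 -0.11 0.0305 0 0;1 0 0 0 -0.0397;1 0 0 0.13 0;1 0 0 0.13 0;1 0 0 0.11 0;1 0 0 0 0;1 0 0 0 0",
)

```text
clock: 11.9
position: [0.4778, -0.0812, 0.0537]
ee_rot: [0.719, 0.695, 0.001, 0.001]
ft_force: [0.3, 1.1, -1.2]
grip_width: 0.667
grasp_force: 32.7
```

Run:
```python
from h import *
o=manip.get_obs(); print(o["position"],yaw(o),o["ft_force"])
```

```text
[ 0.47780272 -0.08115111  0.05369871] 88.12853262443542 [ 0.30619285  1.08951152 -1.2095031 ]
```

Request:
arm_command(
  series="1 0.005 -0.0065 0.03 0;1 0 0 0.015 0;1 0 0 0.008 0;1 0 0 0 0;0.25 0 0 0 0;0.25 0 0 0 0;0.25 0 0 0 0;0.25 0 0 0.01 0;0.25 0 0 0.01 0;0.25 0 0 0 0",
)

```text
clock: 13.15
position: [0.4738, -0.0785, 0.022]
ee_rot: [0.719, 0.695, -0.0, -0.0]
ft_force: [-0.1, -0.4, 0.3]
grip_width: 0.75
grasp_force: 0.0
```

Request:
arm_command(
  series="0.25 0 0 0.003 0;0.25 0 0 0.003 0;0.25 0 0 0.003 0;0.25 0 0 0.003 0;0.25 0 0 0.003 0;0.25 0 0 0 0;0.25 0 0 0 0;0.25 0 0 0 0;0.25 0 0 0 0;0.25 0 0 0 0",
)

```text
clock: 14.4
position: [0.4742, -0.0785, 0.0165]
ee_rot: [0.719, 0.695, 0.0, 0.0]
ft_force: [0.2, 0.4, -0.5]
grip_width: 0.751
grasp_force: 0.0
```

Request:
arm_command(
  series="0.25 0 0 0.003 0;0.25 0 0 0.003 0;0.25 0 0 0.003 0;0.25 0 0 0.003 0;0.25 0 0 0 0;0.25 0 0 0 0;0.25 0 0 0 0;0.25 0 0 0 0;0.25 0 0 0 0;0.25 0 0 0 0",
)

```text
clock: 15.65
position: [0.4742, -0.0786, 0.0129]
ee_rot: [0.719, 0.695, -0.0, -0.0]
ft_force: [-7.9, 1.9, 22.0]
grip_width: 0.752
grasp_force: 10.8
```

Request:
arm_command(
  series="0.2 0 0 -0.05 0;0.2 -0.0335 -0.001 -0.0325 0;0.2 0 0 0 0;0.2 0 0 0 0;1 0 0 0 0;1 0 0 0 0;1 0 0 0 0;1 0 0 0 0;1 0 0 0 0;1 0 0 0 0",
  newtons=35,
)

```text
clock: 16.9
position: [0.4733, -0.0919, 0.0446]
ee_rot: [0.719, 0.695, 0.0, -0.0]
ft_force: [-0.6, 0.3, -0.7]
grip_width: 0.664
grasp_force: 37.3
```

Run:
```python
from h import *
o=manip.get_obs(); print(o["position"],yaw(o),o["ft_force"])
c=grab("wrist","w5"); np.savez("pics/w50.npz",**c)
T=o["position"]; ya=np.radians(yaw(o)); tx=np.array([np.cos(ya),np.sin(ya)]); ty=np.array([tx[1],-tx[0]])
hsv=cv2.cvtColor(c["pixels"],cv2.COLOR_RGB2HSV)
m=cv2.inRange(hsv,(11,48,50),(19,80,190)); m=cv2.morphologyEx(m,cv2.MORPH_OPEN,np.ones((5,5)))
F=[]
for x in range(290,350,6):
    i=np.where(m[100:320,x])[0]+100; F.append((x,i[0]-.5))
print(F); P=plane(c,F,.036)[:,:2]; print(((P-T[:2])@np.c_[tx,ty]).round(4).tolist())
r=int(np.median([f[1] for f in F]))+15
for rr in (r,r+15): i=np.where(m[rr])[0]; i=i[(i>230)&(i<410)]; print(rr,i[0],i[-1],((plane(c,[(i[0]-.5,rr),(i[-1]+.5,rr)],.036)[:,:2]-T[:2])@np.c_[tx,ty]).round(4).tolist())
```

```text
[ 0.47331749 -0.09189267  0.04463119] 88.11278882263494 [-0.57959215  0.30035565 -0.67458022]
[(290, np.float64(145.5)), (296, np.float64(145.5)), (302, np.float64(145.5)), (308, np.float64(144.5)), (314, np.float64(144.5)), (320, np.float64(144.5)), (326, np.float64(144.5)), (332, np.float64(144.5)), (338, np.float64(144.5)), (344, np.float64(144.5))]
[[0.0633, -0.012], [0.0633, -0.0094], [0.0633, -0.0069], [0.0637, -0.0043], [0.0637, -0.0018], [0.0637, 0.0007], [0.0637, 0.0032], [0.0637, 0.0058], [0.0637, 0.0083], [0.0637, 0.0108]]
159 254 384 [[0.0577, -0.028], [0.0578, 0.0285]]
174 255 384 [[0.0511, -0.0278], [0.0511, 0.0288]]
```

Request:
arm_command(
  series="1 0 0 -0.04 0;1 0 0 -0.1 0;1 0 0 -0.12 0;1 0.1162 -0.0112 0 0;1 0.1162 -0.0112 0 0;1 0.1162 -0.0112 0 0;1 0.1162 -0.0112 0 0;1 0.1162 -0.0112 0 0;1 0.1162 -0.0112 0 0;1 0.1162 -0.0112 0 0",
)

```text
clock: 18.2
position: [0.4528, 0.2358, 0.1501]
ee_rot: [0.719, 0.695, 0.001, 0.0]
ft_force: [0.8, 1.4, 0.2]
grip_width: 0.662
grasp_force: 37.6
```

Request:
arm_command(
  series="1 0 0 0 0.034;1 0 0 0.06 0;1 0 0 0.06 0;1 0 0 0 0;1 0 0 0 0;1 0 0 0 0;1 0 0 0 0;1 0 0 0 0;1 0 0 0 0;1 0 0 0 0",
)

```text
clock: 19.45
position: [0.4527, 0.2343, 0.1007]
ee_rot: [0.755, 0.656, 0.0, -0.0]
ft_force: [0.0, -0.2, -0.4]
grip_width: 0.666
grasp_force: 37.6
```

Run:
```python
from h import *
o=manip.get_obs(); print(o["position"],yaw(o),o["ft_force"])
for n in("side","scene","wrist"):
    c=grab(n,n+"6"); np.savez(f"pics/{n}60.npz",**c)
    if n!="wrist":
        x,y=(225,140) if n=="side" else (340,130)
        cv2.imwrite(f"pics/c6{n}.png",cv2.resize(c["pixels"][y:y+80,x:x+100,::-1],None,fx=4,fy=4,interpolation=cv2.INTER_CUBIC))
a,b,w=[cv2.imread(f"pics/{k}.png") for k in("c6side","c6scene","wrist6")]
cv2.imwrite("pics/m6.png",np.vstack([np.hstack([a,b]),cv2.resize(w[:220,150:490],(800,280))[:, :800]])[:600])
```

```text
[0.452709   0.23431404 0.10072766] 81.99067193713964 [ 0.00828053 -0.18833378 -0.39357292]
```

View pics/m6.png

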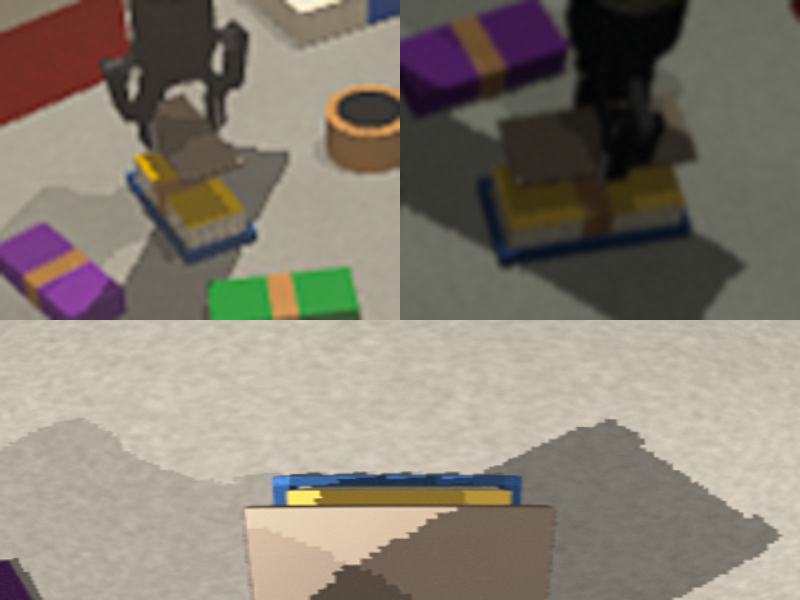

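The mosaic shows the board level over pad_low in all three views. In the wrist part, yellow spans columns 286–513, centred at 400 like the board (245–555), with no skew. I'll check the numbers.

Run:
```python
from h import *
w=load("wrist6"); m=cv2.inRange(cv2.cvtColor(w["pixels"],cv2.COLOR_RGB2HSV),(20,110,60),(34,255,255))
for x in(285,300,320,340,355):
    i=np.where(m[100:160,x])[0]+100; print(x,i[0],i[-1],plane(w,[(x,i[0]-.5)],.036).round(4))
r=137; i=np.where(m[r,230:400])[0]+230; P=plane(w,[(i[0]-.5,r),(i[-1]+.5,r)],.036); print(P.round(4).tolist())
ya=np.radians(82);T=np.array([.4527,.2343]);R=np.c_[[np.cos(ya),np.sin(ya)],[np.sin(ya),-np.cos(ya)]]; print(((P[:,:2]-T)@R).round(4).tolist())
print(((plane(w,[(254,143.5),(386,143.5)],.0925)[:,:2]-T)@R).round(4).tolist())
```

```text
285 134 145 [[0.4416 0.3008 0.036 ]]
300 134 145 [[0.4505 0.2994 0.036 ]]
320 134 144 [[0.4624 0.2977 0.036 ]]
340 134 145 [[0.4742 0.2961 0.036 ]]
355 131 145 [[0.4834 0.2968 0.036 ]]
[[0.4331, 0.3, 0.036], [0.4899, 0.292, 0.036]]
[[0.0623, -0.0286], [0.0623, 0.0288]]
[[0.0646, -0.0273], [0.0646, 0.0288]]
```

Request:
arm_command(
  series="1 0 0 0.06 0;1 0 0 0.035 0;1 0 0 0.015 0;1 0 0 0.005 0;1 0 0 0.005 0;1 0 0 0.003 0;1 0 0 0 0;1 0 0 0 0;1 0 0 0 0;1 0 0 0 0",
)

```text
clock: 20.85
position: [0.4528, 0.2343, 0.0516]
ee_rot: [0.755, 0.656, 0.0, 0.0]
ft_force: [0.5, 0.3, -1.6]
grip_width: 0.663
grasp_force: 37.6
```

Request:
arm_command(
  series="1 0 0 0.002 0;1 0 0 0.0015 0;1 0 0 0.0015 0;1 0 0 0 0;0.2 0 0 0 0;0.2 0 0 0 0;0.2 0 0 0 0;0.2 0 0 -0.05 0;0.2 0 0 -0.1 0;0.2 0 0 -0.1 0",
)

```text
clock: 22.1
position: [0.4525, 0.2341, 0.1504]
ee_rot: [0.755, 0.656, -0.0, -0.0]
ft_force: [1.1, 0.5, -0.4]
grip_width: 0.801
grasp_force: 0.0
```

Request:
arm_command(
  series="0 0 0 -0.15 0;0 -0.112 0.0698 0 0;0 -0.112 0.0698 0 0;0 -0.112 0.0698 0 0;0 -0.112 0.0698 0 0;0 -0.112 0.0698 0 0;0 -0.112 0.0698 0 0;0 -0.112 0.0698 0 0;0 -0.112 0.0698 0 0;0 -0.112 0.0698 0 0",
)

```text
clock: 23.35
position: [0.6459, -0.2015, 0.2093]
ee_rot: [0.755, 0.656, -0.0, -0.0]
ft_force: [1.2, 1.4, -0.3]
grip_width: 1.004
grasp_force: 0.0
```

Request:
arm_command(
  series="0 0 0 0 -0.0446;0 0 0 0 -0.0446;0 0 0 0 -0.0446;0 0 0 0.08 0;0 0 0 0 0;0 0 0 0 0;0 0 0 0 0;0 0 0 0 0;0 0 0 0 0;0 0 0 0 0",
)

```text
clock: 24.6
position: [0.6454, -0.2, 0.1777]
ee_rot: [0.601, 0.799, 0.0, 0.0]
ft_force: [0.7, 0.0, -0.4]
grip_width: 1.001
grasp_force: 0.0
```

Run:
```python
from h import *
o=manip.get_obs(); print(o["position"],yaw(o),o["ft_force"])
cs={}
for n in("side","scene","wrist"):
    c=grab(n,n+"7"); np.savez(f"pics/{n}70.npz",**c); cs[n]=c
# placed board: project expected top corners for compare
ya=np.radians(82);C=np.array([.4525,.233]);A=np.array([np.cos(ya),np.sin(ya)]);B=np.array([A[1],-A[0]])
for n in("side","scene"):
    c=cs[n]; q=proj(c,[np.r_[C+s*.065*A+t*.029*B,.042] for s,t in((1,1),(1,-1),(-1,-1),(-1,1))])
    m=cv2.inRange(cv2.cvtColor(c["pixels"],cv2.COLOR_RGB2HSV),(11,48,50),(19,85,230)); m=cv2.morphologyEx(m,cv2.MORPH_OPEN,np.ones((3,3)))
    k=[k for k in cv2.findContours(m,0,1)[0] if cv2.pointPolygonTest(k,tuple(map(float,q.mean(0))),False)>=0]
    print(n,"expected",q.round(1).tolist(),"seen",[cv2.approxPolyN(cv2.convexHull(x),4)[0].tolist() for x in k])
    for x in k: P=plane(c,cv2.approxPolyN(cv2.convexHull(x),4)[0],.042); print(P[:,:2].round(4).tolist(),P.mean(0).round(4))
a,b=[cv2.resize(cs[n]["pixels"][y:y+80,x:x+100,::-1],None,fx=4,fy=4,interpolation=cv2.INTER_CUBIC) for n,x,y in(("side",225,140),("scene",340,130))]
w=cv2.resize(cs["wrist"]["pixels"][:,:,::-1],(448,280)); w=np.hstack([w,np.zeros((280,352,3),np.uint8)])
cv2.imwrite("pics/m7.png",np.vstack([np.hstack([a,b]),w]))
```

```text
[ 0.64542135 -0.20000741  0.17770763] 106.07043801165813 [ 0.6779912   0.01000555 -0.43109889]
side expected [[271.1, 173.1], [257.6, 177.5], [271.7, 195.5], [285.8, 190.7]] seen [[[287, 191], [272, 197], [257, 178], [271, 173]]]
[[0.4745, 0.1602], [0.4108, 0.1648], [0.4291, 0.2998], [0.4904, 0.2944]] [0.4512 0.2298 0.042 ]
scene expected [[411.7, 179.4], [405.9, 163.8], [363.0, 170.4], [367.8, 186.3]] seen [[[409, 179], [378, 184], [375, 170], [405, 165]]]
[[0.4866, 0.2866], [0.4742, 0.1952], [0.4248, 0.2063], [0.4361, 0.2971]] [0.4554 0.2463 0.042 ]
```

View pics/m7.png

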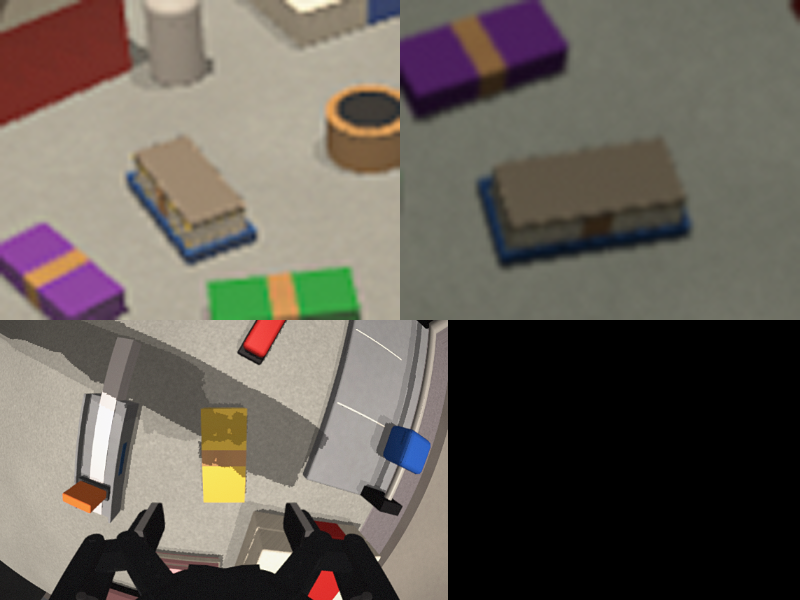

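The board lies flush on pad_low in both outside views. The wrist part shows pad_next centred at (224,455), square to the gripper; the red-striped box is behind it, with its corner at about (250,515).

Run:
```python
from h import *
w=load("wrist7"); T=np.array([.6454,-.2]); ya=np.radians(106.07);R=np.c_[[np.cos(ya),np.sin(ya)],[np.sin(ya),-np.cos(ya)]]
m=cv2.inRange(cv2.cvtColor(w["pixels"],cv2.COLOR_RGB2HSV),(18,110,60),(34,255,255)); m=cv2.morphologyEx(m,cv2.MORPH_OPEN,np.ones((3,3)))
k=[k for k in cv2.findContours(m,0,1)[0] if cv2.contourArea(k)>500 and 270<k[:,0,0].mean()<370]
q=cv2.approxPolyN(cv2.convexHull(np.vstack(k)),4)[0]; P=plane(w,q,.028)
print(q.tolist(),((P[:,:2]-T)@R).round(4).tolist(),P.mean(0).round(4))
w2=load("w2"); q2=np.array([(457,238),(436,132),(482,120),(498,223.)])
o=[min(range(4),key=lambda j:np.hypot(*(P[j]-p)[:2])) for p in plane(w2,q2,.028)]
print("height",tri(w2,q2,w,q[o].astype(float)).round(4).tolist())
for z in(.0,.06,.12): print("box corner",z,((plane(w,[(357,279)],z)[:,:2]-T)@R).round(3))
```

```text
[[350, 260], [290, 260], [286, 125], [353, 125]] [[-0.0648, 0.0304], [-0.0648, -0.0289], [0.0652, -0.029], [0.0653, 0.0293]] [ 0.6458 -0.1997  0.028 ]
height [[0.6356, -0.271, 0.0274, 0.0007], [0.5993, -0.1454, 0.0255, 0.0003], [0.6554, -0.1291, 0.0288, 0.0], [0.6924, -0.2539, 0.0285, 0.0006]]
box corner 0.0 [[-0.104  0.042]]
box corner 0.06 [[-0.068  0.034]]
box corner 0.12 [[-0.031  0.026]]
```

Request:
arm_command(
  series="0 0 0.001 0.12 0;0 0 0 0.12 0;0 0 0 0.1 0;0 0 0 0.035 0;0 0 0 0.017 0;0 0 0 0 0;1 0 0 0 0;1 0 0 0 0;1 0 0 0 0;1 0 0 0 0",
  newtons=45,
)

```text
clock: 26.0
position: [0.6466, -0.2001, 0.0222]
ee_rot: [0.601, 0.799, 0.0, 0.001]
ft_force: [-1.7, 0.3, 7.0]
grip_width: 0.663
grasp_force: 49.6
```

Request:
arm_command(
  series="1 0 0 0 0;1 0 0 0 0;1 0 0 -0.03 0;1 0 0 -0.1 0;1 0 0 -0.14 0;1 0 0 -0.14 0;1 0 0 0 0;1 0 0 0 0;1 0 0 0 0;1 0 0 0 0",
)

```text
clock: 27.25
position: [0.6452, -0.1997, 0.1834]
ee_rot: [0.601, 0.799, -0.0, -0.001]
ft_force: [0.7, -0.6, -1.2]
grip_width: 0.666
grasp_force: 48.7
```

Run:
```python
from h import *
o=manip.get_obs(); T=o["position"]; y=yaw(o); print(T,y,o["ft_force"])
ya=np.radians(y);R=np.c_[[np.cos(ya),np.sin(ya)],[np.sin(ya),-np.cos(ya)]]
w=grab("wrist","w8")
m=cv2.inRange(cv2.cvtColor(w["pixels"],cv2.COLOR_RGB2HSV),(18,110,60),(34,255,255)); m=cv2.morphologyEx(m,cv2.MORPH_OPEN,np.ones((3,3)))
F=[]
for x in range(270,372,10):
    i=np.where(m[100:300,x])[0]
    if len(i): F.append((x,i[0]+99.5))
print(F); P=plane(w,F,T[2]+.007)[:,:2]; print(((P-T[:2])@R).round(4).tolist())
for r in(200,220):
    i=np.where(m[r,200:440])[0]+200
    if len(i): print(r,i[0],i[-1],((plane(w,[(i[0]-.5,r),(i[-1]+.5,r)],T[2]+.007)[:,:2]-T[:2])@R).round(4).tolist())
```

```text
[ 0.64519933 -0.19970412  0.18337499] 106.0781916572832 [ 0.6727618  -0.58295787 -1.16110862]
[(270, np.float64(145.5)), (280, np.float64(145.5)), (290, np.float64(145.5)), (300, np.float64(145.5)), (310, np.float64(145.5)), (320, np.float64(145.5)), (330, np.float64(145.5)), (340, np.float64(145.5)), (350, np.float64(145.5)), (360, np.float64(145.5)), (370, np.float64(145.5))]
[[0.065, -0.018], [0.0649, -0.0142], [0.0649, -0.0105], [0.0648, -0.0068], [0.0648, -0.003], [0.0648, 0.0007], [0.0648, 0.0044], [0.0648, 0.0081], [0.0649, 0.0118], [0.0649, 0.0156], [0.065, 0.0194]]
200 249 391 [[0.0437, -0.0275], [0.0438, 0.0288]]
220 250 390 [[0.0353, -0.0277], [0.0354, 0.029]]
```

Request:
arm_command(
  series="1 0.1303 -0.0181 0 0;1 0.1303 -0.0181 0 0;1 0.1303 -0.0181 0 0;1 0.1303 -0.0181 0 0;1 0.1303 -0.0181 0 0;1 0.1303 -0.0181 0 0;1 0.1303 -0.0181 0 0;1 0.1303 -0.0181 0 0;1 0.1303 -0.0181 0 0;1 0 0 0 0",
)

```text
clock: 28.55
position: [0.451, 0.237, 0.1848]
ee_rot: [0.598, 0.801, 0.0, -0.001]
ft_force: [0.3, -0.7, -1.1]
grip_width: 0.669
grasp_force: 48.8
```

Request:
arm_command(
  series="1 0 0 0 0.0446;1 0 0 0 0.0446;1 0 0 0 0.0446;1 0 0 0.08 0;1 0 0 0.08 0;1 0 0 0.04 0;1 0 0 0 0;1 0 0 0 0;1 0 0 0 0;1 0 0 0 0",
)

```text
clock: 29.8
position: [0.4536, 0.233, 0.1054]
ee_rot: [0.755, 0.656, 0.001, 0.0]
ft_force: [-0.1, 0.0, -1.5]
grip_width: 0.666
grasp_force: 48.8
```

Run:
```python
from h import *
o=manip.get_obs(); T=o["position"]; y=yaw(o); print(T,y,o["ft_force"],o["grip_width"])
```

```text
[0.45361458 0.2330204  0.10540006] 81.9908119653984 [-0.13709888  0.02591252 -1.45184026] 0.665516106107899
```

Request:
arm_command(
  series="1 0 -0.0025 0.05 0;1 0 0 0.03 0;1 0 0 0.013 0;1 0 0 0.004 0;1 0 0 0.003 0;1 0 0 0.002 0;1 0 0 0 0;1 0 0 0 0;1 0 0 0 0;1 0 0 0 0",
)

```text
clock: 31.05
position: [0.4525, 0.2331, 0.0642]
ee_rot: [0.755, 0.656, 0.0, 0.0]
ft_force: [-0.3, 0.5, 2.5]
grip_width: 0.666
grasp_force: 49.1
```

Request:
arm_command(
  series="1 0 0 0.001 0;1 0 0 0 0;0.2 0 0 0 0;0.2 0 0 0 0;0.2 0 0 0 0;0.2 0 0 0 0;0.2 0 0 -0.04 0;0.2 0 0 -0.1 0;0.2 0 0 -0.15 0;0.2 0 0 -0.12 0",
)

```text
clock: 32.3
position: [0.4523, 0.2332, 0.2311]
ee_rot: [0.755, 0.656, 0.001, 0.0]
ft_force: [1.0, 0.3, -0.4]
grip_width: 0.803
grasp_force: 0.0
```

Request:
arm_command(
  series="0 -0.1 0.06 0 0;0 -0.1 0.06 0 0;0 -0.1 0.06 0 0;0 -0.1 0.06 0 0;0 0 0 0 0;0 0 0 0 0;0 0 0 0 0;0 0 0 0 0;0 0 0 0 0;0 0 0 0 0",
)

```text
clock: 33.55
position: [0.525, 0.0614, 0.2275]
ee_rot: [0.755, 0.656, 0.0, -0.0]
ft_force: [-0.1, 0.9, 0.6]
grip_width: 1.001
grasp_force: 0.0
```

Run:
```python
from h import *
o=manip.get_obs(); print(o["position"],o["ft_force"])
cs={n:grab(n,n+"9") for n in("side","scene","wrist")}
ya=np.radians(82);C=np.array([.4525,.233]);A=np.array([np.cos(ya),np.sin(ya)]);B=np.array([A[1],-A[0]])
for n in cs:
    c=cs[n]; m=cv2.inRange(cv2.cvtColor(c["pixels"],cv2.COLOR_RGB2HSV),(18,110,60),(34,255,255))
    u=proj(c,np.r_[C,.07])[0]
    k=[k for k in cv2.findContours(m,0,1)[0] if cv2.contourArea(k)>50 and np.hypot(*(k[:,0].mean(0)-u))<70]
    if not k: print(n,"none",u);continue
    P=plane(c,cv2.approxPolyN(cv2.convexHull(np.vstack(k)),4)[0],.07)[:,:2]; print(n,((P-C)@np.c_[A,B]).round(4).tolist())
a,b=[cv2.resize(cs[n]["pixels"][y:y+80,x:x+100,::-1],None,fx=4,fy=4,interpolation=cv2.INTER_CUBIC) for n,x,y in(("side",225,140),("scene",340,130))]
w=cv2.resize(cs["wrist"]["pixels"][:,:,::-1],(448,280)); w=np.hstack([w,cv2.resize(cs["scene"]["pixels"][:,:,::-1],(352,280))])
cv2.imwrite("pics/m9.png",np.vstack([np.hstack([a,b]),w]))
```

```text
[0.52498351 0.06135962 0.22751964] [-0.05112302  0.94254244  0.63004272]
side [[-0.0653, -0.0339], [0.0623, -0.0297], [0.0661, 0.0313], [-0.0676, 0.0299]]
scene [[-0.0672, 0.0304], [-0.0668, -0.031], [0.0636, -0.0285], [0.0635, 0.0305]]
wrist [[-0.0676, 0.0372], [-0.0674, -0.0297], [0.0345, -0.0291], [0.0255, 0.03]]
```

View pics/m9.png

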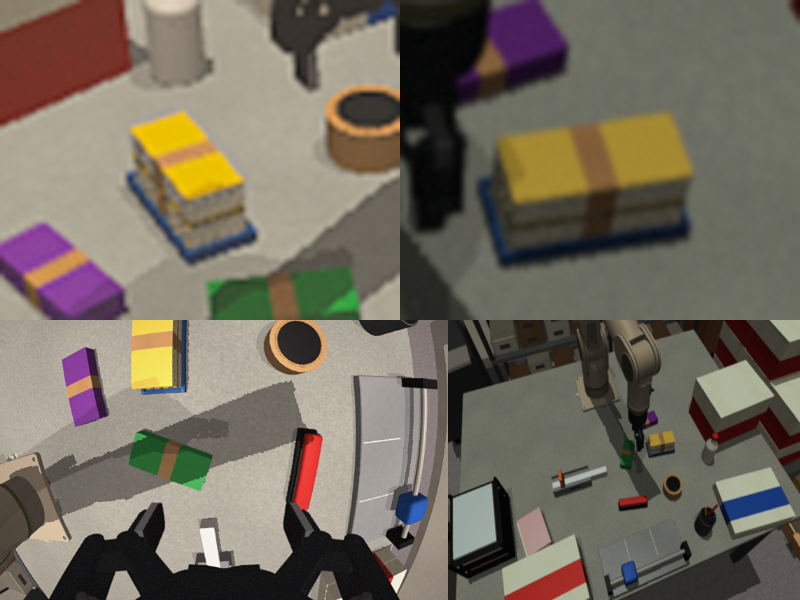

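All views show the three layers flush in the tray at (187,190) in the side crop, with the gripper clear and the bystanders where they were.

```bash
python3 -c "
from workcell import manip
print(manip.hand_in())"
```

```text
the job is handed in; nothing more can be done
None
```

The job is handed in: the board lies on the tray pad and the loose pad on the board, with all edges flush to within a few millimetres in the last camera views, at about 34 s of the 67 s allowed.

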